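Mount the vial carousel on the sample changer

TASK

Mount the loose vial carousel on the sample changer's drive hub: set it on the hub, find the angle at which it drops over the three headed pins, then push it down against the sprung seat and turn it clockwise to the stop so that it springs up and locks under the pin heads. The hub stands at an unknown angle, so feel for it gently, never force it (keep the push well below 40 N), keep the carousel level because its vials are full, and disturb nothing else on the bench.

Things in the scene. Friction and masses are not known exactly. Their poses are not given: they have to be found in the camera images.
- carousel: Loose grey vial carousel, 0.4 kg +-15 %: plate 152 mm across, 7 mm thick, with 12 amber vials (tops 30 mm up, on a 64 mm radius) and a central stem 24 mm across carrying a black T grip. Origin: centre of the plate's underside, z up. Starts level on 2 mm feet, any yaw. On the hub its origin is above the changer's: 89.5 mm on pin heads, 85 mm dropped over them, 80 mm locked.
- carousel_grip (a point): Middle of the black T grip, 51 mm above the carousel's underside. The grip is 56 mm long along x, 27 mm wide along y and 22 mm high (40 to 62 mm above the underside). The stem below it is narrower than the grip. Axes are the carousel's.
- carousel_entry (a point): Middle of one slot entry, level with the underside, on the carousel's x axis, 40 mm out. The plate has three equal keyhole slots 120 degrees apart: round through entry 16.6 mm across; from it a slot 9 mm wide runs 32 degrees counter-clockwise (seen from above, same radius); at the slot's end a recess in the top face, 16 mm across, 3 mm deep.
- carousel_bore (a point): Mouth of the central bore in the carousel's underside (same point as its origin): 19 mm across, 37 mm deep; it goes over the hub's nose.
- changer: White sample changer, fixed, 225 x 172 x 55 mm, keypad towards its -x; a thin post at its x 103, y 56 mm and an arm parked along its back edge, 149 mm high. Origin: bench level, on the hub's axis, z up. The dark hub on top (100 mm across) turns on that axis only against 0.6 N m of friction; turning it does no harm. Its angle differs each time and is not reported: look at the pins or feel for them.
- changer_nose (a point): Tip of the hub's central nose, on the axis, 102 mm above the changer's origin. Nose 16 mm across, tapered over its last 4 mm.
- changer_pins (a point): Point on the hub's axis level with the tops of the pin heads, 89.5 mm above the changer's origin (axes: the changer's, not the hub's). Three equal pins 120 degrees apart, 40 mm from the axis: shank 6 mm; heads 12 mm across, bevelled on top, underside at 84 mm. The carousel fits in any of three positions.
- changer_seat (a point): Point on the axis level with the top of the sprung black seat ring (60 mm across) at rest, 85 mm above the changer's origin. Preload 5 N, then 0.8 N per mm; bottoms after 10.5 mm at about 13.4 N. Pushed down more than 8 mm, the plate clears the pin heads and can be turned 32 degrees clockwise to the stop; let go there, it springs up 3 mm or more and is locked at 80 mm.
- beaker_near: small empty glass beaker, 50 x 55 x 72 mm, stands on the near part of the bench; origin at the centre of its underside. Bystander.
- beaker_far: small empty glass beaker, 50 x 55 x 68 mm, stands farther back; origin at the centre of its underside. Bystander.
- beaker_liquid: small beaker with blue filling, 58 x 64 x 74 mm; origin at the centre of its underside. Bystander.
- white_bottle: white plastic bottle with a green cap, 54 x 54 x 115 mm; origin at the centre of its underside. Bystander.

How it is judged (in metres and radians):
On the way:
1. the carousel has dropped over the pin heads onto the sprung seat (horizontal distance between carousel and changer below 0.006 m and z of carousel in the frame of changer below 0.087 m and angle between carousel's own z axis and vertical below 0.06 rad), for 0.1 s.
At the end, for the whole second after the job is handed in: The carousel is locked on the hub and let go: its underside 80 mm (within 1.5 mm) above the changer's origin, which it can hold only with all three pin heads in the recesses at the slot ends; within 4 mm of the hub's axis, level within 0.03 rad, at rest (horizontal distance between carousel and changer below 0.004 m and z of carousel in the frame of changer between 0.0785 and 0.0815 m and angle between carousel's own z axis and vertical below 0.03 rad and linear speed of carousel below 0.02 m/s and angular speed of carousel below 0.1 rad/s); the robot touches nothing.
It fails at once if the carousel is forced against the changer with more than 40 N (contact force between carousel and changer above 40 N).
It fails at once if the carousel is tipped by more than 20 degrees, so that its vials would spill (angle between carousel's own z axis and vertical above 0.35 rad).
It fails at once if a bystander on the bench is shifted by more than 30 mm (distance of any of beaker_near, beaker_far, beaker_liquid, white_bottle from where it was at the start of the episode above 0.03 m).
It also fails if it takes over 72 s, if anything falls off the work surface, if the arm or the gripper's body presses on something with over 40 N, if the wrist force passes 120 N, or if a joint passes its speed limit or range.

ROBOT

A 6-joint arm with a two-finger parallel gripper is mounted at the origin on a cart in front of the work surface, level with it; the furniture and walls round the work are solid. World frame = base frame: x ahead of the robot, y to its left, z up, the work surface at z = 0. Lengths are in mm, angles in rad, forces in N, time in s.
With the tool pointing down it reaches from about 300 to 775 mm from the base axis. Payload 14.6 kg.
Tool frame: the origin (TCP) lies between the finger pads; the fingertips stand manip.tip_reach ahead of it and the grasp point (between the pads) lies 5 mm behind it (manip.tip_reach is the distance from the TCP to the fingertips, in mm); z points along the fingers, y is the line along which they close (so a half turn about z gives the same grasp; the last joint's range is limited). The gripper opens to 94 mm and grips with 3 to 60 N. Pads are 16 mm wide; open, the fingers measure 119 mm over their backs; the gripper's body (75 mm by 177 mm) begins 78 mm behind the grasp point.
Start: joints at [-1.411, 0.3, 1.521, -0, 1.321, -0.067], TCP at [123.667, -535.907, 219.446] pointing down, gripper open.
Joint ranges: [-3.03, 3.03], [-0.79, 2.21], [0.23, 2.52], [-1.04, 4.18], [0, 3.07], [-2.55, 2.55]. Speed limits (rad/s): [2.22, 2.22, 2.57, 3.14, 3.14, 3.14].

INTERFACE

Orientations are given as [roll, pitch, yaw] about the fixed x, y, z axes, in that order (R = Rz(yaw) Ry(pitch) Rx(roll)).
In Python, from cell import manip gives the robot as it stands. The module is installed in compiled form; this text tells all that it offers.
- The arm moves only by the shell command python3 -m creep 'ROWS' [FORCE]. ROWS is JSON, a list of rows, each a list of 3 entries, a list of its own where there are three numbers: the opening, from -1 (shut) to 1 (fully open), then the shift along the tool's x, y, z in cm, then the turn about the tool's z in units of 5 degrees (1.0 is 5 degrees). In form: [[grip, [tx, ty, tz], roll], ...]. A call has 1 to 12 rows; each row is the pose to reach, as a shift and turn from the pose commanded when the call began, along the tool's axes at that moment; what a row does not reach only later rows make up. A row lasts 1/10 s, in which the tool goes at most 50 mm and 8.59 degrees, less where a joint would pass 70% of its speed; a pose out of reach is approached as far as the arm can. A call with a gripper value outside its range is refused whole. The fingers move at their own pace and stop on an object; FORCE is the grip in N (left out, the last holds). Time passes only in rows, so rows that repeat a pose let the fingers close. It gives the time, the measured TCP pose, the force, the opening and the grip force at its end, in the units of the state.
- manip.read_state(): the state, without advancing time (a new reading comes with each control period).
- manip.camera(name): name is "scene" or "side" or "wrist"; returns the picture (420x560x3 uint8, red, green, blue); there is no depth.
- manip.camera_params(name): a dict with "fovy" (degrees; the focal length in pixels is half the picture's height over the tangent of half this angle, whatever the lens; pixels are square), "cx", "cy" (the principal point, pixels), "origin" and "attitude" of the camera in the world. Camera axes: x right, y down, z forward; pixel columns grow to the right and rows downward; lengths in mm; the calibration is good to about 2 mm. A picture is of the moment at which its call begins: read the wrist's pose just before it. camera_params takes no time and is no camera call; for the wrist camera it gives the pose at the moment of the call.
- manip.sign_off(): hands the job in; it is judged then, once.
The state is a dict: "clock": time; "joints": joint angles; "qd": joint speeds; "effort": joint torques, N m; "eef_pos": TCP position; "eef_rot": TCP orientation; "wrist_force": force on the tool from outside, world axes, zero at the start; "moment": the same for the moment, N m; "finger_gap": finger opening in mm; "finger_force": force on a finger pad.
Only numpy, scipy, OpenCV 4.12 (cv2) and the standard library are available. Lean on these libraries where they do the work, as an engineer would, in place of code of your own. Each camera call takes 0.05 s, during which the arm holds its last target. There are 200 camera calls.

## Working session

There is one attempt and no reset: what is moved stays moved. The work goes in short steps, Python scripts to look and compute and a shell command to move; the robot and the scene stay as the last step left them, time stands still between calls to the robot, and variables do not carry over. Pictures are saved under pics/ and viewed, at most 10 in all, crops included, and the job is handed in when it is done.

```bash
mkdir -p pics; cat > h.py <<'E'
import numpy as np, cv2
from scipy.spatial.transform import Rotation as R
from cell import manip
def snap(n,f):
    p=manip.camera_params(n); im=manip.camera(n)[:,:,::-1].copy(); cv2.imwrite('pics/'+f,im); return im,p
E
python3 - <<'E'
from h import *
print(manip.tip_reach, manip.read_state())
ims=[]
for n in ['scene','side']:
    im,p=snap(n,n+'0.png'); print(n,p); ims.append(im)
E
```

```text
14.0 {'clock': 0.0, 'joints': array([-1.41060199e+00,  3.00521654e-01,  1.52158594e+00, -6.53302606e-06,
        1.32064885e+00, -6.65986189e-02]), 'qd': array([-7.87342581e-04, -6.66047081e-04,  1.42387818e-06,  2.05366195e-03,
        1.01806576e-04, -2.00002085e-03]), 'effort': array([ 1.24827537e-03, -5.31802011e+01, -3.52735913e+01,  7.09236693e-02,
        2.43535725e-02, -1.13077563e-04]), 'eef_pos': array([ 123.6281278 , -535.68316898,  218.8565227 ]), 'eef_rot': array([-3.14043103e+00, -7.11353837e-05,  2.26794538e-01]), 'wrist_force': array([-0.42193369,  0.34720195,  1.36398153]), 'moment': array([ 0.004994  ,  0.04083415, -0.03529876]), 'finger_force': 0.0, 'finger_gap': 93.97335106175055}
scene {'fovy': 52.24225355307411, 'cx': 280.9668516866088, 'cy': 214.1210130423358, 'origin': array([136.63301207, 672.97396272, 631.93622148]), 'attitude': array([-2.12338808,  0.00789429, -2.64110291])}
side {'fovy': 48.243243731111384, 'cx': 280.42342003492365, 'cy': 210.6848827337065, 'origin': array([333.89240017, 982.83333631, 786.50633894]), 'attitude': array([-2.149345  , -0.02419783, -2.95214535])}
```

View pics/scene0.png

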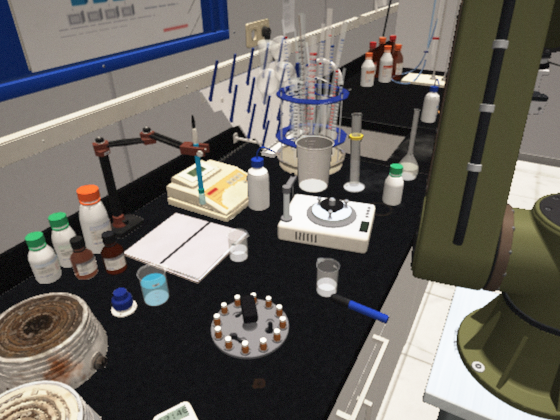

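View pics/side0.png

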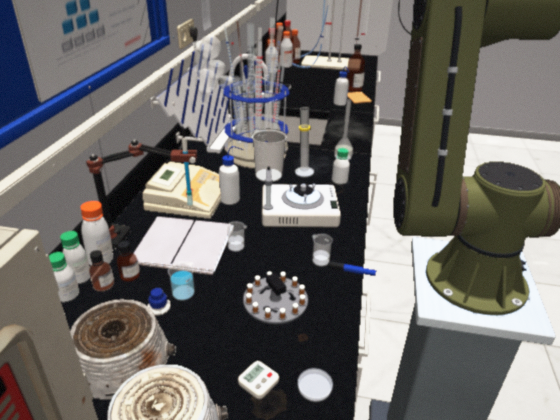

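The scene view shows the carousel at about (249,325) and the changer hub at (331,213). In the side view they are at (276,298) and (304,195). The beakers are at (327,278), (238,246) and (153,285), and the green-cap bottle is at (394,185). I'll get rough positions from these first.

```bash
cat >> h.py <<'E'
def ray(p,uv,h=420):
    f=h/2/np.tan(np.radians(p['fovy'])/2); d=R.from_euler('xyz',p['attitude']).apply([(uv[0]-p['cx'])/f,(uv[1]-p['cy'])/f,1]); return np.array(p['origin']),d
def onz(p,uv,z):
    o,d=ray(p,uv); return (o+d*(z-o[2])/d[2])
def pix(p,X):
    f=210/np.tan(np.radians(p['fovy'])/2); c=R.from_euler('xyz',p['attitude']).inv().apply(np.atleast_2d(X)-p['origin']); return c[:,:2]/c[:,2:]*f+[p['cx'],p['cy']]
E
python3 - <<'E'
from h import *
np.set_printoptions(precision=1,suppress=True)
p=manip.camera_params('scene');q=manip.camera_params('side')
print('car',onz(p,(249,328),8),onz(q,(276,299),8))
print('hub',onz(p,(331,213),80),onz(q,(304,195),80))
for n,a,b in [('near',(327,291),(321,262)),('far',(238,258),(236,247)),('liq',(155,300),(182,295)),('bot',(392,203),(341,181)),('post top',(289,180),(268,170))]: print(n,onz(p,a,0 if n!='post top' else 149),onz(q,b,0 if n!='post top' else 149))
w=manip.camera_params('wrist'); s=manip.read_state()
T=R.from_euler('xyz',s['eef_rot']); print('wrist in tool',T.inv().apply(w['origin']-s['eef_pos']),(T.inv()*R.from_euler('xyz',w['attitude'])).as_matrix(),w)
a=cv2.imread('pics/scene0.png')[180:370,190:390]; b=cv2.imread('pics/side0.png')[150:340,220:360]
cv2.imwrite('pics/c0.png',cv2.resize(np.hstack([a,b]),None,fx=2.3,fy=2.3,interpolation=3))
E
```

```text
car [479.2 186.2   8. ] [478.4 184.3   8. ]
hub [ 463.7 -172.5   80. ] [ 469.6 -180.6   80. ]
near [391.5   8.8   0. ] [391.1  15.1   0. ]
far [627.6   1.9   0. ] [626.3   1.7   0. ]
liq [702.5 207.5   0. ] [702.  210.7   0. ]
bot [ 375.7 -430.1    0. ] [ 375.  -432.6    0. ]
post top [ 575.2 -162.2  149. ] [ 577.4 -180.3  149. ]
wrist in tool [  64.1    0.5 -165.7] [[ 0.  -1.  -0.2]
 [ 1.   0.   0. ]
 [-0.  -0.2  1. ]] {'fovy': 67.87822492919852, 'cx': 277.30698244047977, 'cy': 207.1887294084065, 'origin': array([ 186.3, -521.9,  384.7]), 'attitude': array([ 2.9,  0. , -1.3])}
```

View pics/c0.png

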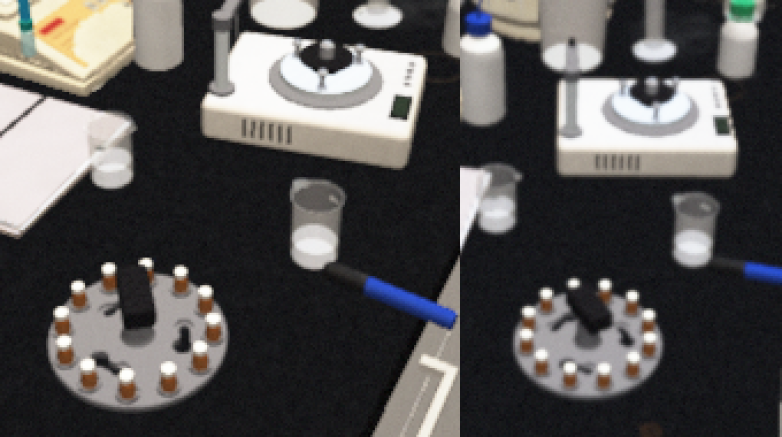

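```bash
python3 -m creep '[[1,[41.4,-27.4,-8],0],[1,[41.4,-27.4,-8],0],[1,[41.4,-27.4,-8],0],[1,[41.4,-27.4,-8],0],[1,[41.4,-27.4,-8],0],[1,[41.4,-27.4,-8],0],[1,[41.4,-27.4,-8],0],[1,[41.4,-27.4,-8],0],[1,[41.4,-27.4,-8],0],[1,[41.4,-27.4,-8],0],[1,[41.4,-27.4,-8],0],[1,[41.4,-27.4,-8],0]]'
python3 -m creep '[[1,[0,0,0],0],[1,[0,0,0],0],[1,[0,0,0],0]]'
python3 - <<'E'
from h import *
im,p=snap('wrist','w1.png'); print(p, manip.read_state()['eef_pos'],manip.read_state()['joints'],manip.read_state()['wrist_force'])
E
```

```text
clock: 1.3
eef_pos: [465.8, -175.1, 299.0]
eef_rot: [-3.141, 0.001, 0.229]
wrist_force: [-0.6, -0.1, 0.7]
finger_gap: 94.4
finger_force: 0.0
clock: 1.6
eef_pos: [464.9, -176.7, 299.4]
eef_rot: [3.142, 0.0, 0.225]
wrist_force: [-0.9, 0.5, 0.4]
finger_gap: 94.2
finger_force: 0.0
{'fovy': 67.87822492919852, 'cx': 277.30698244047977, 'cy': 207.1887294084065, 'origin': array([ 527.52551071, -162.82939321,  465.1310978 ]), 'attitude': array([ 2.91146113e+00, -1.77724190e-04, -1.34434509e+00])} [ 464.97744648 -176.57537553  299.44966075] [-4.36572406e-01  1.29837725e-01  1.54180569e+00 -1.79523630e-05
  1.46996234e+00  9.08907375e-01] [-0.54957809 -0.33682909 -0.2308364 ]
```

View pics/w1.png

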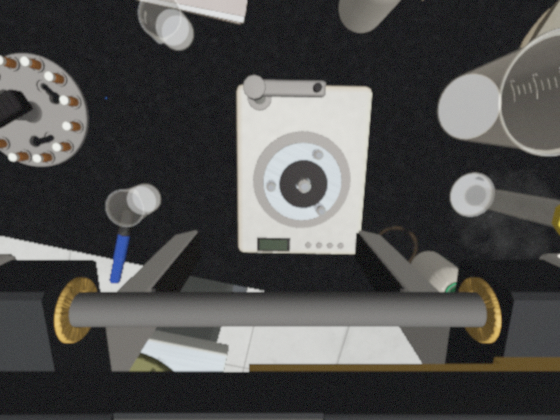

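The wrist view shows the hub nose at (304,186), with pin heads at about (318,154), (271,185) and (327,211). Next I'll view the carousel the same way.

```bash
python3 -m creep '[[1,[9.5,-35,0],0],[1,[9.5,-35,0],0],[1,[9.5,-35,0],0],[1,[9.5,-35,0],0],[1,[9.5,-35,0],0],[1,[9.5,-35,0],0],[1,[9.5,-35,0],0],[1,[9.5,-35,0],0],[1,[9.5,-35,0],0],[1,[9.5,-35,0],0],[1,[9.5,-35,0],0],[1,[9.5,-35,0],0]]'
python3 - <<'E'
from h import *
np.set_printoptions(precision=1,suppress=True)
im,p=snap('wrist','w2.png'); print(p['origin'],p['attitude'].round(5).tolist(), manip.read_state()['joints'].tolist())
a=cv2.imread('pics/w1.png')[120:250,240:370]; b=im[60:260,180:380]
cv2.imwrite('pics/c1.png',np.hstack([cv2.resize(a,(400,400),interpolation=2),cv2.resize(b,(400,400),interpolation=2)]))
import json; json.dump({'o':list(p['origin']),'a':list(p['attitude'])},open('w2.json','w'))
E
```

```text
clock: 2.85
eef_pos: [479.5, 185.3, 299.6]
eef_rot: [3.142, -0.0, 0.225]
wrist_force: [0.1, 0.5, -0.0]
finger_gap: 93.7
finger_force: 0.0
[542.1 199.1 465.4] [2.91188, -0.00026, -1.34456] [0.29787124515690594, 0.1685001003740565, 1.4971407453291103, -4.07613499720513e-05, 1.4755740771250305, 1.6435307986654855]
```

View pics/c1.png

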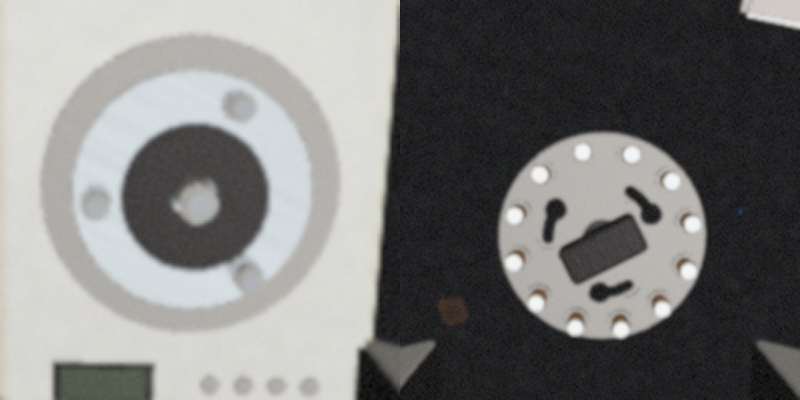

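The hub crop puts the pins at px (317.7,154.1), (270.9,185.6) and (320.5,209). The carousel crop puts the plate centre at (281,178) and the entries at (305.5,167), (257.5,164.5) and (279.5,206). The grip lies at about 24° in the image, towards the first entry. I'll refine these with masks.

```bash
python3 - <<'E'
from h import *
import json
np.set_printoptions(precision=2,suppress=True)
p2=manip.camera_params('wrist'); p1=dict(p2,origin=np.array([527.52551071,-162.82939321,465.1310978]),attitude=np.array([2.91146113,-1.7772419e-4,-1.34434509]))
im=cv2.imread('pics/w2.png'); g=cv2.cvtColor(im,cv2.COLOR_BGR2GRAY)
# plate outline
m=((g>90)).astype(np.uint8); m[:, :215]=0; m[:,345:]=0; m[:115]=0; m[235:]=0
c=max(cv2.findContours(m,0,1)[0],key=cv2.contourArea)
P=np.array([onz(p2,u,9)[:2] for u in cv2.convexHull(c)[:,0]])
def circ(P):
    s=np.linalg.lstsq(np.c_[2*P,np.ones(len(P))],(P**2).sum(1),rcond=None)[0]; return s[:2],np.sqrt(s[2]+s[:2]@s[:2])
C,r=circ(P); print('plate',C,r)
C2,r2=circ(P[abs(np.linalg.norm(P-C,axis=1)-r)<1.5]); print(C2,r2)
# dark blobs inside
m2=np.zeros_like(m); cv2.drawContours(m2,[cv2.convexHull(c)],-1,1,-1); m2=cv2.erode(m2,np.ones((13,13)))*(g<75)
n,l,st,ce=cv2.connectedComponentsWithStats(m2.astype(np.uint8))
for i in range(1,n):
    if st[i,4]<25: continue
    z=51 if st[i,4]>400 else 9
    if z==51: 
        b=cv2.minAreaRect(np.argwhere(l==i)[:,::-1].astype(np.float32)); W=np.array([onz(p2,u,62)[:2] for u in cv2.boxPoints(b)]); print('grip',W.mean(0),W-W.mean(0)); e=[W[1]-W[0],W[2]-W[1]]; print([(np.linalg.norm(v),np.degrees(np.arctan2(v[1],v[0]))) for v in e]); continue
    X=onz(p2,ce[i],9)[:2]-C2; print('slot',ce[i],st[i,4],np.linalg.norm(X),np.degrees(np.arctan2(X[1],X[0])))
for u in [(305.5,167),(257.5,164.5),(279.5,206)]:
    X=onz(p2,u,9)[:2]-C2; print('entry',np.linalg.norm(X),np.degrees(np.arctan2(X[1],X[0])))
# hub
h=cv2.imread('pics/w1.png'); hg=cv2.cvtColor(h,cv2.COLOR_BGR2GRAY)
m=(hg<110).astype(np.uint8); m[:155]=0;m[215:]=0;m[:,:272]=0;m[:,335:]=0
n,l,st,ce=cv2.connectedComponentsWithStats(m); i=1+np.argmax(st[1:,4]); c=max(cv2.findContours((l==i).astype(np.uint8),0,1)[0],key=cv2.contourArea)
S=np.array([onz(p1,u,85)[:2] for u in cv2.convexHull(c)[:,0]]); H,rh=circ(S); print('seat',H,rh)
pins=np.array([onz(p1,u,89)[:2] for u in [(317.7,154.1),(270.9,185.6),(320.5,209)]])
print('pins',pins); Hc,rr=circ(pins); print(Hc,rr,[np.degrees(np.arctan2(*(q-Hc)[::-1])) for q in pins],[ (np.linalg.norm(q-H),np.degrees(np.arctan2(*(q-H)[::-1]))) for q in pins])
print('nose',onz(p1,(305,186),102))
# pins automatically: darker than bright ring within annulus
ys,xs=np.mgrid[:420,:560]; Q=pix(p1,np.r_[H,85][None])[0]; 
ring=(hg<215)&(np.hypot(xs-Q[0],ys-Q[1])<45)&(np.hypot(xs-Q[0],ys-Q[1])>25)
n,l,st,ce=cv2.connectedComponentsWithStats(ring.astype(np.uint8)); print(st[:,4],ce)
T=manip.camera_params('wrist'); s=manip.read_state(); print(s['eef_pos'],s['eef_rot'])
E
```

```text
plate [480.17 179.86] 76.74488605836021
[480.17 179.86] 76.74488605836021
slot [301.99 162.76] 118 39.316323627666996 -38.82509916142909
slot [256.   168.41] 116 39.51875822396294 78.90926674388321
grip [482.55 181.77] [[ -5.53  28.84]
 [ 27.32 -10.92]
 [  5.91 -29.01]
 [-27.7   11.09]]
[(np.float64(51.57738297900169), np.float64(-50.4400916283626)), (np.float64(28.024391720578862), np.float64(-139.8168437856845))]
slot [283.44 204.95] 104 38.79232612839342 -160.78476739703237
entry 40.43727135855924 -50.31926463189053
entry 40.23073755168063 70.16396368733157
entry 40.210510015223086 -169.4369257156294
seat [ 476.39 -207.01] 28.681701056811185
pins [[ 515.72 -214.97]
 [ 466.24 -169.01]
 [ 451.44 -235.38]]
[ 477.62 -206.38] 39.06359189981474 [np.float64(-12.70032153015945), np.float64(106.93125989189058), np.float64(-132.0698094830296)] [(np.float64(40.12673159222804), np.float64(-11.439581676945755)), (np.float64(39.33342395344618), np.float64(104.9611990848527)), (np.float64(37.78065584339234), np.float64(-131.334215455715))]
nose [ 476.9  -207.99  102.  ]
[232585   2560      1      1      2     20      1      1      1      2
      1      1      5      1      1      1      4      1      3      1
      6      1] [[279.22 209.75]
 [304.73 187.72]
 [329.   157.  ]
 [277.   158.  ]
 [279.5  160.5 ]
 [287.25 164.6 ]
 [282.   162.  ]
 [332.   167.  ]
 [277.   169.  ]
 [333.5  173.  ]
 [336.   173.  ]
 [333.   176.  ]
 [278.   180.  ]
 [334.   191.  ]
 [270.   195.  ]
 [282.   198.  ]
 [284.5  201.5 ]
 [289.   205.  ]
 [292.   206.67]
 [295.   208.  ]
 [302.5  209.  ]
 [310.   208.  ]]
[479.53 185.49 299.66] [ 3.14 -0.    0.23]
```

```bash
python3 -m creep '[[0.1,[-0.06,0.56,3],-1.7],[0.1,[-0.06,0.56,6],-3.4],[0.1,[-0.06,0.56,9],-5.1],[0.1,[-0.06,0.56,12],-6.8],[0.1,[-0.06,0.56,15],-8.5],[0.1,[-0.06,0.56,15],-10.2],[0.1,[-0.06,0.56,15],-11.9],[0.1,[-0.06,0.56,15],-13.6],[0.1,[-0.06,0.56,15],-15.3],[0.1,[-0.06,0.56,15],-17],[0.1,[-0.06,0.56,15],-18.7],[0.1,[-0.06,0.56,15],-20.4]]'
python3 -m creep '[[0.1,[0,0,0],-1.5],[0.1,[0,0,0],-3],[0.1,[0,0,0],-3],[0.1,[0,0,0],-3]]'
python3 - <<'E'
from h import *
s=manip.read_state(); print(s['joints'],s['eef_pos'],np.degrees(s['eef_rot']),s['wrist_force'],s['moment'])
im,p=snap('wrist','w3.png')
E
```

```text
clock: 4.1
eef_pos: [480.2, 180.4, 149.6]
eef_rot: [3.141, 0.0, 2.012]
wrist_force: [0.1, -0.4, 0.6]
finger_gap: 51.6
finger_force: 0.0
clock: 4.5
eef_pos: [480.1, 180.6, 149.5]
eef_rot: [3.141, 0.0, 2.264]
wrist_force: [-0.2, 0.9, -0.3]
finger_gap: 52.0
finger_force: 0.0
[ 2.88416624e-01  2.88594467e-01  1.70698085e+00 -3.46695343e-06
  1.14587287e+00 -4.05129203e-01] [480.09827857 180.61601899 149.53349482] [1.79992464e+02 3.42887159e-03 1.29737330e+02] [-0.15853277  0.87988766 -0.2618858 ] [-0.04914412 -0.15552098 -0.00485661]
```

View pics/w3.png

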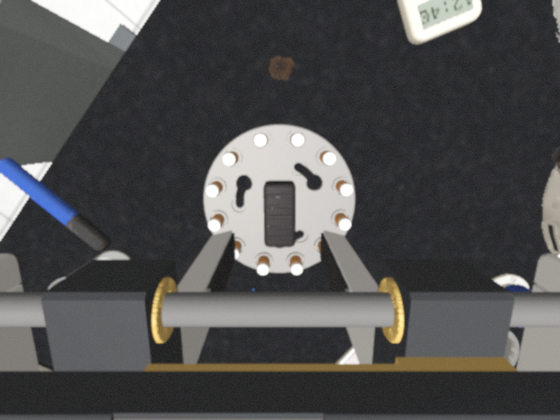

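The grip at (280,213) is square to the fingers and centred between them at about column 279. I'll descend and grip.

```bash
python3 -m creep '[[0.1,[0,0,3],0],[0.1,[0,0,6],0],[0.1,[0,0,8],0],[0.1,[0,0,9.2],0],[0.1,[0,0,9.9],0],[0.1,[0,0,9.9],0]]'
python3 -m creep '[[-1,[0,0,0],0],[-1,[0,0,0],0],[-1,[0,0,0],0],[-1,[0,0,0],0],[-1,[0,0,0],0],[-1,[0,0,0],0],[-1,[0,0,0],0],[-1,[0,0,0],0]]' 50
```

```text
clock: 5.15
eef_pos: [480.0, 180.9, 50.3]
eef_rot: [-3.141, -0.0, 2.268]
wrist_force: [-0.6, 0.7, 0.0]
finger_gap: 51.7
finger_force: 0.0
clock: 5.95
eef_pos: [480.4, 181.1, 51.0]
eef_rot: [3.141, 0.0, 2.269]
wrist_force: [-0.5, 0.6, 6.7]
finger_gap: 26.9
finger_force: 50.0
```

```bash
python3 -m creep '[[-1,[0,0,-1],0],[-1,[0,0,-3],0],[-1,[0,0,-6],0],[-1,[0,0,-9],0],[-1,[0,0,-12],0],[-1,[0,0,-15],0],[-1,[0,0,-15.8],0],[-1,[0,0,-15.8],0],[-1,[0,0,-15.8],0]]'
python3 - <<'E'
from h import *
np.set_printoptions(precision=2,suppress=True)
s=manip.read_state(); im,p=snap('wrist','w4.png'); print(s['eef_pos'],s['eef_rot'],s['wrist_force'],s['moment'],s['joints'])
g=cv2.cvtColor(im,cv2.COLOR_BGR2GRAY)
# plate: grey contour, gradient points along rays from approx centre, only upper part
zt=s['eef_pos'][2]-41.5
c0=pix(p,np.r_[s['eef_pos'][:2],zt][None])[0]; print('c0',c0)
cv2.imwrite('pics/w4c.png',cv2.resize(im[60:320,140:420],None,fx=2,fy=2,interpolation=2))
q1=dict(p,origin=np.array([527.52551071,-162.82939321,465.1310978]),attitude=np.array([2.91146113,-1.7772419e-4,-1.34434509]))
print('post/arm',[onz(q1,u,149) for u in [(254,88),(322,88)]])
q,sd=manip.camera_params('scene'),manip.camera_params('side')
print(pix(q,[[477,-207,102],[477,-207,85]]),pix(sd,[[477,-207,102],[477,-207,85]]))
E
```

```text
clock: 6.85
eef_pos: [479.4, 180.8, 206.8]
eef_rot: [-3.139, -0.001, 2.269]
wrist_force: [-0.4, -0.8, -3.7]
finger_gap: 26.7
finger_force: 50.0
[479.37 180.78 206.83] [-3.14 -0.    2.27] [-0.45 -0.81 -3.7 ] [-0.02 -0.13 -0.  ] [ 0.29  0.23  1.64 -0.    1.27 -0.41]
c0 [279.47 231.44]
post/arm [array([ 564.29, -131.57,  149.  ]), array([ 578.88, -194.86,  149.  ])]
[[331.95 197.87]
 [331.58 203.73]] [[303.23 183.74]
 [302.94 188.73]]
```

View pics/w4c.png

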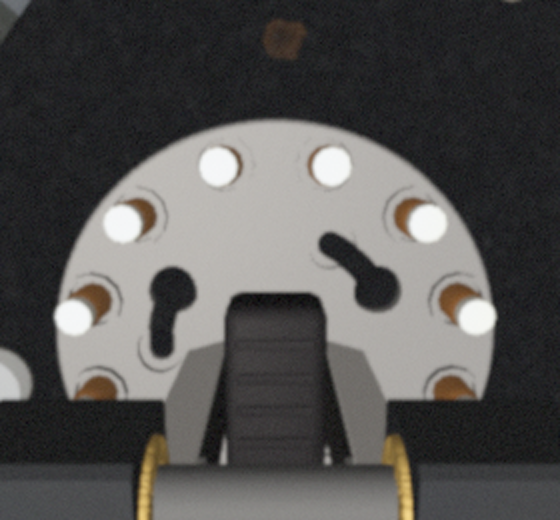

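The plate is held square in the gripper. The visible entries are symmetric, at px (229,204) and (328,204). Now I'll compute the plate centre relative to the tool and triangulate the hub from the other two cameras.

```bash
python3 - <<'E'
from h import *
np.set_printoptions(precision=2,suppress=True)
def circ(P):
    s=np.linalg.lstsq(np.c_[2*P,np.ones(len(P))],(P**2).sum(1),rcond=None)[0]; return s[:2],np.sqrt(s[2]+s[:2]@s[:2])
im=cv2.imread('pics/w4.png'); g=cv2.cvtColor(im,cv2.COLOR_BGR2GRAY); p=manip.camera_params('wrist'); s=manip.read_state(); t=s['eef_pos']
U=[]
for x in range(185,370,3):
    col=g[60:258,x].astype(int); i=np.flatnonzero(col>100)
    if len(i): U.append((x,60+i[0]-.5))
U=np.array(U)
for z in [t[2]-41.5]:
    P=np.array([onz(p,u,z)[:2] for u in U]); C,r=circ(P)
    for _ in range(4):
        k=abs(np.linalg.norm(P-C,axis=1)-r)<1.2; C,r=circ(P[k])
    print('centre',C,r,k.sum(),'offset world',C-t[:2])
    E=[onz(p,u,z)[:2]-C for u in [(229,204),(328,204)]]; print([(np.linalg.norm(e),np.degrees(np.arctan2(e[1],e[0]))) for e in E],np.degrees(s['eef_rot'][2]))
# dark seat in the fixed cameras
for n,f,c in [('scene','scene0.png',(332,203)),('side','side0.png',(303,189))]:
    q=manip.camera_params(n); h=cv2.cvtColor(cv2.imread('pics/'+f),cv2.COLOR_BGR2GRAY); sub=h[c[1]-22:c[1]+22,c[0]-32:c[0]+32]
    cv2.imwrite('pics/s_%s.png'%n,cv2.resize(cv2.imread('pics/'+f)[c[1]-22:c[1]+22,c[0]-32:c[0]+32],None,fx=6,fy=6,interpolation=2))
    nn,l,st,ce=cv2.connectedComponentsWithStats((sub<110).astype(np.uint8)); 
    for i in range(1,nn):
        if st[i,4]>60: print(n,st[i],ce[i]+[c[0]-32,c[1]-22])
a,b=cv2.imread('pics/s_scene.png'),cv2.imread('pics/s_side.png'); cv2.imwrite('pics/s.png',np.hstack([a,b]))
E
```

```text
centre [478.52 179.1 ] 75.78716894590664 62 offset world [-0.8  -1.66]
[(np.float64(38.45383650780723), np.float64(-171.66888039815584)), (np.float64(40.145845251951805), np.float64(70.42110717694243))] 129.9907997109352
scene [  0   0  64  31 827] [335.93 195.2 ]
side [  0   0  64  29 925] [305.7  178.44]
```

View pics/s.png

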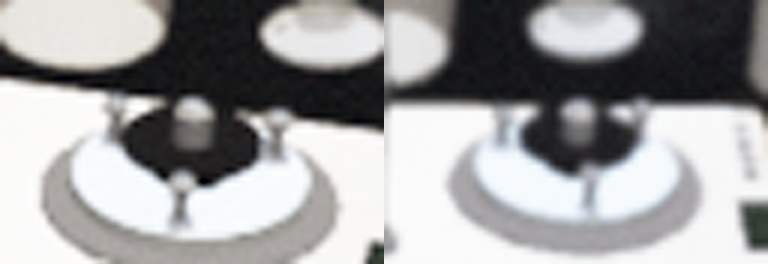

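```bash
python3 -m creep '[[-1,[-2,-0.86,0],-0.4],[-1,[-5.5,-2.4,0],-1.1],[-1,[-9.5,-4.1,0],-1.8],[-1,[-13.5,-5.8,0],-2.6],[-1,[-17.5,-7.5,0],-3.4],[-1,[-21.5,-9.3,0],-4.1],[-1,[-25.5,-11,0],-4.9],[-1,[-29.5,-12.7,0],-5.6],[-1,[-33.5,-14.4,0],-6.3],[-1,[-37,-16,0],-7],[-1,[-39,-16.8,0],-7.4],[-1,[-39.9,-17.2,0],-7.5]]'
python3 -m creep '[[-1,[0,0,0],0],[-1,[0,0,0],0],[-1,[0,0,0],0],[-1,[0,0,0],0]]'
python3 - <<'E'
from h import *
s=manip.read_state(); im,p=snap('wrist','w5.png'); print(s['eef_pos'],np.degrees(s['eef_rot']),s['wrist_force'],s['joints'])
print(pix(p,[[477,-207,102],[477,-207,85]]))
E
```

```text
clock: 8.1
eef_pos: [604.3, -237.0, 206.1]
eef_rot: [3.141, -0.003, 2.922]
wrist_force: [0.2, 0.1, -5.0]
finger_gap: 26.4
finger_force: 50.0
clock: 8.5
eef_pos: [604.7, -234.2, 208.7]
eef_rot: [3.142, 0.0, 2.924]
wrist_force: [0.5, -0.4, -4.3]
finger_gap: 26.7
finger_force: 50.0
[ 604.70464281 -234.24301557  208.67748391] [1.79998837e+02 1.04242505e-02 1.67541243e+02] [ 0.51159152 -0.40530374 -4.31431087] [-4.26060945e-01  5.31042152e-01  1.22278504e+00  5.85117772e-05
  1.38759167e+00 -1.77942160e+00]
[[277.60915876  52.54572178]
 [277.60414773  57.63954355]]
```

View pics/w5.png

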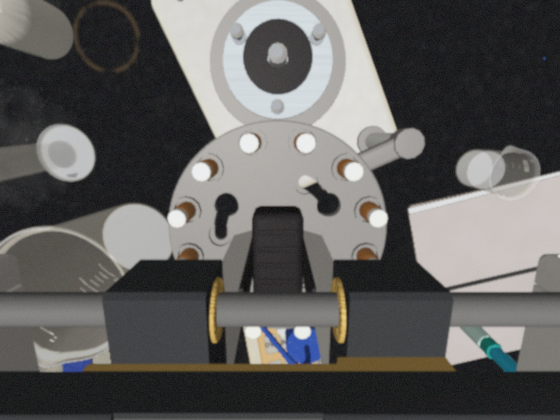

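The nose is at (277.5,50) and the pins at (238,33), (318,33) and (277,106). They are symmetric about the tool axis, so the angle already matches the carousel entries. I'll measure hub and plate together from this one view so the camera bias cancels.

```bash
python3 - <<'E'
from h import *
np.set_printoptions(precision=2,suppress=True)
def circ(P):
    s=np.linalg.lstsq(np.c_[2*P,np.ones(len(P))],(P**2).sum(1),rcond=None)[0]; return s[:2],np.sqrt(s[2]+s[:2]@s[:2])
def fit(P):
    C,r=circ(P)
    for _ in range(5):
        k=abs(np.linalg.norm(P-C,axis=1)-r)<1; C,r=circ(P[k])
    return C,r,k.sum()
im=cv2.imread('pics/w5.png'); g=cv2.cvtColor(im,cv2.COLOR_BGR2GRAY).astype(int); p=manip.camera_params('wrist'); s=manip.read_state(); t=s['eef_pos']
y=s['eef_rot'][2]; A=np.array([[np.cos(y),np.sin(y)],[np.sin(y),-np.cos(y)]])
# plate arc: outermost edge, on radial scan from approx centre, left and right sides + top over hub excluded
c0=np.array([277.5,228]); U=[]
for a in np.radians(np.r_[178:235:2,305:362:2]):
    rr=np.arange(135,85,-.5); q=c0+rr[:,None]*[np.cos(a),np.sin(a)]; v=g[q[:,1].astype(int),q[:,0].astype(int)]
    i=np.flatnonzero((v>100))
    if len(i) and i[0]>3: U.append(q[i[0]])
C,r,k=fit(np.array([onz(p,u,t[2]-41.5)[:2] for u in U])); print('plate',C,r,k,len(U),'tool off',A@(C-t[:2]))
U=[]
for a in np.radians(range(0,360,5)):
    q=np.array([277.5,56])+np.arange(20,50,.5)[:,None]*[np.cos(a),np.sin(a)]; q=q[q[:,1]>=0]; v=g[q[:,1].astype(int),q[:,0].astype(int)]; i=np.flatnonzero(v>120)
    if len(i): U.append(q[i[0]])
H,r,k=fit(np.array([onz(p,u,85)[:2] for u in U])); print('seat',H,r,k)
m=((g>150)).astype(np.uint8); m[:35]=0;m[70:]=0;m[:,262:]&=1;m[:,:262]=0;m[:,293:]=0
n,l,st,ce=cv2.connectedComponentsWithStats(m); j=1+np.argmax(st[1:,4]); print('nose px',ce[j],st[j],onz(p,ce[j],100)[:2])
pins=np.array([onz(p,u,89)[:2] for u in [(238,33),(318,33),(277.2,106)]])
print('pins',circ(pins),[np.degrees(np.arctan2(*(q-H)[::-1])) for q in pins])
print('entries',[np.degrees(np.arctan2(*(onz(p,u,t[2]-41.5)[:2]-C)[::-1])) for u in [(227.5,205),(328,205)]])
for X in (H,): print('tool shift needed: rel plate',A@(X-C),' rel tcp',A@(X-t[:2]))
E
```

```text
plate [ 604.71 -235.24] 75.48340724447614 33 33 tool off [-0.17 -0.79]
seat [ 476.94 -206.93] 29.634226114579604 72
nose px [276.74  52.69] [268  43  18  20 277] [ 476.51 -207.79]
pins (array([ 478.45, -207.17]), np.float64(38.51428276580989)) [np.float64(-130.76497535451472), np.float64(105.82888764653006), np.float64(-13.203530738704155)]
entries [np.float64(-132.52844612919566), np.float64(107.60024323870486)]
tool shift needed: rel plate [130.87   0.06]  rel tcp [130.69  -0.73]
```

```bash
python3 -m creep '[[-1,[3,0,0],0],[-1,[6,0,0],0],[-1,[9,0,0],0],[-1,[11.5,-0.02,0],0],[-1,[13,-0.03,0],0],[-1,[13.08,-0.03,1.5],0],[-1,[13.08,-0.03,3],0],[-1,[13.08,-0.03,4.2],0],[-1,[13.08,-0.03,4.8],0],[-1,[13.08,-0.03,4.8],0],[-1,[13.08,-0.03,4.8],0],[-1,[13.08,-0.03,4.8],0]]'
python3 -m creep '[[-1,[0,0,0],0],[-1,[0,0,0],0]]'
```

```text
clock: 9.75
eef_pos: [477.2, -207.3, 161.0]
eef_rot: [-3.141, 0.001, 2.923]
wrist_force: [0.1, 0.4, -4.0]
finger_gap: 26.6
finger_force: 50.0
clock: 9.95
eef_pos: [477.0, -207.3, 160.7]
eef_rot: [-3.141, 0.0, 2.923]
wrist_force: [-0.5, -0.0, -4.8]
finger_gap: 26.6
finger_force: 50.0
```

```bash
python3 -m creep '[[-1,[0,0,0.4],0],[-1,[0,0,0.8],0],[-1,[0,0,0.9],0],[-1,[0,0,1.0],0],[-1,[0,0,1.0],0]]'; python3 -m creep '[[-1,[0,0,0.05],0],[-1,[0,0,0.1],0],[-1,[0,0,0.1],0]]';python3 -m creep '[[-1,[0,0,0.05],0],[-1,[0,0,0.1],0],[-1,[0,0,0.1],0]]'
```

```text
clock: 10.45
eef_pos: [476.9, -207.2, 150.3]
eef_rot: [3.142, -0.0, 2.923]
wrist_force: [-0.0, -0.2, -4.0]
finger_gap: 26.8
finger_force: 50.0
clock: 10.75
eef_pos: [476.9, -207.2, 149.4]
eef_rot: [-3.142, 0.0, 2.923]
wrist_force: [0.1, 0.0, -4.0]
finger_gap: 26.6
finger_force: 50.0
clock: 11.05
eef_pos: [476.9, -207.2, 148.4]
eef_rot: [3.142, -0.0, 2.923]
wrist_force: [0.2, -0.0, -3.6]
finger_gap: 26.6
finger_force: 50.0
```

No contact at the nose tip height, so I'll continue in small steps.

```bash
for i in 1 2 3; do :; done; python3 -m creep '[[-1,[0,0,0.1],0],[-1,[0,0,0.2],0],[-1,[0,0,0.2],0]]'; python3 -m creep '[[-1,[0,0,0.1],0],[-1,[0,0,0.2],0],[-1,[0,0,0.2],0]]'; python3 -m creep '[[-1,[0,0,0.1],0],[-1,[0,0,0.2],0],[-1,[0,0,0.2],0]]';python3 -m creep '[[-1,[0,0,0.1],0],[-1,[0,0,0.2],0],[-1,[0,0,0.2],0]]'
```

```text
clock: 11.35
eef_pos: [476.8, -207.2, 146.3]
eef_rot: [3.141, -0.0, 2.923]
wrist_force: [0.2, 0.6, -3.8]
finger_gap: 26.4
finger_force: 50.0
clock: 11.65
eef_pos: [476.8, -207.2, 144.3]
eef_rot: [3.141, -0.0, 2.923]
wrist_force: [0.1, -0.1, -4.8]
finger_gap: 26.4
finger_force: 50.0
clock: 11.95
eef_pos: [476.9, -207.2, 142.3]
eef_rot: [3.142, -0.0, 2.923]
wrist_force: [-0.5, 0.3, -4.6]
finger_gap: 26.9
finger_force: 50.0
clock: 12.25
eef_pos: [476.9, -207.2, 140.3]
eef_rot: [3.142, -0.0, 2.923]
wrist_force: [-0.7, 0.7, -4.5]
finger_gap: 26.7
finger_force: 50.0
```

```bash
python3 -m creep '[[-1,[0,0,0.1],0],[-1,[0,0,0.1],0]]'; python3 -m creep '[[-1,[0,0,0.1],0],[-1,[0,0,0.1],0]]'; python3 -m creep '[[-1,[0,0,0.1],0],[-1,[0,0,0.1],0]]';python3 -m creep '[[-1,[0,0,0.1],0],[-1,[0,0,0.1],0]]'
```

```text
clock: 12.45
eef_pos: [476.9, -207.2, 139.3]
eef_rot: [3.142, -0.0, 2.923]
wrist_force: [-0.6, 1.7, -4.3]
finger_gap: 26.7
finger_force: 50.0
clock: 12.65
eef_pos: [476.9, -207.2, 138.3]
eef_rot: [3.142, -0.0, 2.923]
wrist_force: [0.1, 0.8, -5.2]
finger_gap: 26.7
finger_force: 50.0
clock: 12.85
eef_pos: [476.9, -207.2, 137.3]
eef_rot: [3.142, -0.0, 2.923]
wrist_force: [-0.6, 1.7, -5.3]
finger_gap: 26.6
finger_force: 50.0
clock: 13.05
eef_pos: [476.9, -207.2, 136.3]
eef_rot: [-3.142, -0.0, 2.923]
wrist_force: [-0.3, 0.7, -3.8]
finger_gap: 26.9
finger_force: 50.0
```

```bash
python3 -m creep '[[-1,[0,0,0.1],0],[-1,[0,0,0.1],0]]'; python3 -m creep '[[-1,[0,0,0.1],0],[-1,[0,0,0.1],0]]'; python3 -m creep '[[-1,[0,0,0.1],0],[-1,[0,0,0.1],0]]';python3 -m creep '[[-1,[0,0,0.1],0],[-1,[0,0,0.1],0]]'
```

```text
clock: 13.25
eef_pos: [476.9, -207.2, 135.3]
eef_rot: [3.141, -0.0, 2.923]
wrist_force: [-0.0, 0.3, -3.5]
finger_gap: 27.0
finger_force: 50.0
clock: 13.45
eef_pos: [476.9, -207.1, 134.3]
eef_rot: [3.141, -0.0, 2.923]
wrist_force: [-0.8, 1.5, -4.0]
finger_gap: 26.9
finger_force: 50.0
clock: 13.65
eef_pos: [477.0, -207.2, 133.7]
eef_rot: [3.142, 0.0, 2.923]
wrist_force: [0.3, 2.5, -0.0]
finger_gap: 26.3
finger_force: 50.0
clock: 13.85
eef_pos: [477.0, -207.2, 132.6]
eef_rot: [3.142, 0.0, 2.923]
wrist_force: [-1.8, 2.2, 1.7]
finger_gap: 26.7
finger_force: 50.0
```

The force steps by about 5 N at exactly the seat height (85 mm), so it has dropped over the pins. Now I'll press against the spring.

```bash
python3 -m creep '[[-1,[0,0,0.1],0],[-1,[0,0,0.2],0],[-1,[0,0,0.2],0]]'; python3 -m creep '[[-1,[0,0,0.1],0],[-1,[0,0,0.2],0],[-1,[0,0,0.2],0]]'; python3 -m creep '[[-1,[0,0,0.1],0],[-1,[0,0,0.2],0],[-1,[0,0,0.2],0]]'
```

```text
clock: 14.15
eef_pos: [477.0, -207.2, 130.5]
eef_rot: [-3.142, 0.0, 2.923]
wrist_force: [-1.1, 3.6, 3.5]
finger_gap: 26.8
finger_force: 50.0
clock: 14.45
eef_pos: [477.0, -207.2, 128.5]
eef_rot: [-3.142, 0.0, 2.923]
wrist_force: [-2.5, 2.1, 4.9]
finger_gap: 26.7
finger_force: 50.0
clock: 14.75
eef_pos: [477.0, -207.3, 126.6]
eef_rot: [-3.142, 0.0, 2.923]
wrist_force: [-2.1, 2.8, 5.9]
finger_gap: 26.7
finger_force: 50.0
```

```bash
python3 -m creep '[[-1,[0,0,0.1],0],[-1,[0,0,0.15],0],[-1,[0,0,0.15],0]]'; python3 -m creep '[[-1,[0,0,0.05],0],[-1,[0,0,0.05],0]]'
python3 -m creep '[[-1,[0,0,0],0.2],[-1,[0,0,0],0.4],[-1,[0,0,0],0.6],[-1,[0,0,0],0.8],[-1,[0,0,0],1],[-1,[0,0,0],1]]'; python3 -c "
from h import *;s=manip.read_state();print(s['moment'],s['wrist_force'],np.degrees(s['eef_rot'][2]))"
```

```text
clock: 15.05
eef_pos: [477.0, -207.3, 125.2]
eef_rot: [-3.142, 0.0, 2.923]
wrist_force: [-2.6, 4.4, 7.8]
finger_gap: 26.6
finger_force: 50.0
clock: 15.25
eef_pos: [477.0, -207.3, 124.8]
eef_rot: [-3.142, 0.0, 2.923]
wrist_force: [-2.3, 3.6, 6.9]
finger_gap: 26.8
finger_force: 50.0
clock: 15.85
eef_pos: [477.0, -207.4, 124.8]
eef_rot: [-3.141, 0.001, 2.836]
wrist_force: [-4.1, 3.3, 8.1]
finger_gap: 26.6
finger_force: 50.0
[0.72701831 0.54025753 0.07965176] [-4.09824794  3.29962375  8.10173858] 162.47233279840316
```

```bash
cat > m.py <<'E'
from h import *
s=manip.read_state();print('M',s['moment'].round(2),s['wrist_force'].round(1),'yaw',np.degrees(s['eef_rot'][2]).round(2))
E
for d in 1; do python3 -m creep '[[-1,[0,0,0],0.3],[-1,[0,0,0],0.6],[-1,[0,0,0],0.9],[-1,[0,0,0],1.2],[-1,[0,0,0],1.5],[-1,[0,0,0],1.5]]'; done; python3 m.py
python3 -m creep '[[-1,[0,0,0],0.3],[-1,[0,0,0],0.6],[-1,[0,0,0],0.9],[-1,[0,0,0],1.2],[-1,[0,0,0],1.5],[-1,[0,0,0],1.5]]'; python3 m.py
```

```text
clock: 16.45
eef_pos: [476.9, -207.3, 124.8]
eef_rot: [-3.141, 0.0, 2.704]
wrist_force: [-3.8, 3.5, 8.1]
finger_gap: 26.2
finger_force: 50.0
M [0.94 0.65 0.05] [-3.8  3.5  8.1] yaw 154.95
clock: 17.05
eef_pos: [476.9, -207.1, 124.7]
eef_rot: [3.142, -0.0, 2.574]
wrist_force: [-4.5, 6.2, 8.1]
finger_gap: 26.2
finger_force: 50.0
M [ 1.09  0.65 -0.01] [-4.5  6.2  8.1] yaw 147.46
```

```bash
python3 -m creep '[[-1,[0,0,0],0.4],[-1,[0,0,0],0.8],[-1,[0,0,0],1.2],[-1,[0,0,0],1.6],[-1,[0,0,0],1.6]]'; python3 m.py
python3 -m creep '[[-1,[0,0,0],0.2],[-1,[0,0,0],0.4],[-1,[0,0,0],0.4]]'; python3 m.py
python3 -m creep '[[-1,[0,0,0],0.2],[-1,[0,0,0],0.4],[-1,[0,0,0],0.4]]'; python3 m.py
```

```text
clock: 17.55
eef_pos: [476.8, -207.0, 124.7]
eef_rot: [3.141, -0.0, 2.434]
wrist_force: [-3.4, 5.1, 7.6]
finger_gap: 26.9
finger_force: 50.0
M [ 1.15  0.7  -0.02] [-3.4  5.1  7.6] yaw 139.43
clock: 17.85
eef_pos: [476.8, -207.0, 124.7]
eef_rot: [3.142, -0.0, 2.399]
wrist_force: [-4.5, 5.4, 8.1]
finger_gap: 26.7
finger_force: 50.0
M [1.21 0.74 0.09] [-4.5  5.4  8.1] yaw 137.48
clock: 18.15
eef_pos: [476.9, -206.8, 124.7]
eef_rot: [3.141, -0.001, 2.365]
wrist_force: [-3.4, 7.0, 7.7]
finger_gap: 26.5
finger_force: 50.1
M [1.48 0.58 0.35] [-3.4  7.   7.7] yaw 135.5
```

```bash
python3 -m creep '[[-1,[0,0,0],0.15],[-1,[0,0,0],0.3],[-1,[0,0,0],0.3]]'; python3 m.py
python3 -m creep '[[-1,[0,0,0],0.15],[-1,[0,0,0],0.3],[-1,[0,0,0],0.3]]'; python3 m.py
```

```text
clock: 18.45
eef_pos: [476.9, -206.7, 124.7]
eef_rot: [3.141, -0.001, 2.339]
wrist_force: [-2.6, 7.6, 8.4]
finger_gap: 26.7
finger_force: 50.1
M [1.63 0.54 0.53] [-2.6  7.6  8.4] yaw 134.03
clock: 18.75
eef_pos: [476.9, -206.7, 124.6]
eef_rot: [3.141, -0.001, 2.313]
wrist_force: [-3.4, 8.3, 8.3]
finger_gap: 26.5
finger_force: 50.1
M [1.69 0.6  0.49] [-3.4  8.3  8.3] yaw 132.53
```

```bash
python3 -m creep '[[-1,[0,0,-0.1],0],[-1,[0,0,-0.2],0],[-1,[0,0,-0.3],0],[-1,[0,0,-0.3],0]]'; python3 m.py
python3 -m creep '[[-1,[0,0,-0.1],0],[-1,[0,0,-0.1],0]]'; python3 m.py; python3 -m creep '[[-1,[0,0,-0.05],0],[-1,[0,0,-0.05],0]]'; python3 m.py
```

```text
clock: 19.15
eef_pos: [476.8, -206.6, 127.2]
eef_rot: [3.141, -0.001, 2.313]
wrist_force: [-1.5, 7.7, 3.9]
finger_gap: 26.4
finger_force: 50.1
M [1.56 0.29 0.37] [-1.5  7.7  3.9] yaw 132.54
clock: 19.35
eef_pos: [476.8, -206.6, 128.1]
eef_rot: [3.141, -0.001, 2.313]
wrist_force: [-1.2, 6.7, 2.6]
finger_gap: 26.8
finger_force: 50.1
M [1.53 0.22 0.42] [-1.2  6.7  2.6] yaw 132.54
clock: 19.55
eef_pos: [476.8, -206.6, 128.4]
eef_rot: [3.141, -0.001, 2.313]
wrist_force: [-1.1, 6.8, 0.8]
finger_gap: 26.1
finger_force: 50.1
M [1.39 0.01 0.47] [-1.1  6.8  0.8] yaw 132.54
```

```bash
python3 -m creep '[[-1,[0,0,-0.05],0],[-1,[0,0,-0.05],0]]'; python3 m.py; python3 -m creep '[[-1,[0,0,-0.05],0],[-1,[0,0,-0.05],0]]'; python3 m.py
```

```text
clock: 19.75
eef_pos: [476.7, -206.6, 128.9]
eef_rot: [3.141, -0.002, 2.313]
wrist_force: [-0.9, 6.3, -1.1]
finger_gap: 26.9
finger_force: 50.1
M [ 1.47 -0.02  0.35] [-0.9  6.3 -1.1] yaw 132.54
clock: 19.95
eef_pos: [476.7, -206.5, 129.1]
eef_rot: [3.141, -0.002, 2.313]
wrist_force: [0.3, 8.1, -2.9]
finger_gap: 26.6
finger_force: 50.1
M [ 1.39 -0.16  0.41] [ 0.3  8.1 -2.9] yaw 132.54
```

```bash
python3 -m creep '[[-1,[0.04,0.03,0.05],0],[-1,[0.07,0.07,0.05],0],[-1,[0.07,0.07,0.05],0]]'; python3 m.py
python3 -m creep '[[0.1,[0.07,0.07,0.05],0],[0.1,[0,0,0],0],[0.1,[0,0,0],0],[0.1,[0,0,0],0],[0.1,[0,0,0],0],[0.1,[0,0,0],0]]' ; python3 m.py
```

```text
clock: 20.25
eef_pos: [476.7, -206.3, 129.1]
eef_rot: [-3.141, -0.0, 2.313]
wrist_force: [-2.1, 2.3, -1.4]
finger_gap: 26.3
finger_force: 50.0
M [0.46 0.33 0.27] [-2.1  2.3 -1.4] yaw 132.51
clock: 20.85
eef_pos: [477.0, -206.3, 129.5]
eef_rot: [3.142, 0.0, 2.312]
wrist_force: [1.1, 0.7, -0.2]
finger_gap: 51.9
finger_force: 0.0
M [-0.07 -0.09  0.01] [ 1.1  0.7 -0.2] yaw 132.49
```

Released cleanly. I'll rise straight up and look.

```bash
python3 -m creep '[[0.1,[0,0,-1],0],[0.1,[0,0,-3],0],[0.1,[0,0,-6],0],[0.1,[0,0,-10],0],[0.1,[0,0,-14],0],[0.1,[0,0,-17],0],[0.1,[0,0,-17],0],[0.1,[0,0,-17],0]]'
python3 - <<'E'
from h import *
np.set_printoptions(precision=2,suppress=True)
im,p=snap('wrist','w6.png'); a,q=snap('scene','scene6.png')
c=pix(p,[[477,-207,87]])[0].astype(int); sc=pix(q,[[477,-207,90]])[0].astype(int); print(c,sc)
l=cv2.resize(im[max(0,c[1]-105):c[1]+105,c[0]-110:c[0]+110],(420,400),interpolation=2); r=cv2.resize(a[sc[1]-60:sc[1]+60,sc[0]-55:sc[0]+55],(366,400),interpolation=2)
cv2.imwrite('pics/f.png',np.hstack([l,r]))
E
```

```text
clock: 21.65
eef_pos: [476.9, -206.2, 299.9]
eef_rot: [3.141, 0.001, 2.312]
wrist_force: [-1.0, -0.5, -0.7]
finger_gap: 52.2
finger_force: 0.0
[278 189] [331 202]
```

View pics/f.png

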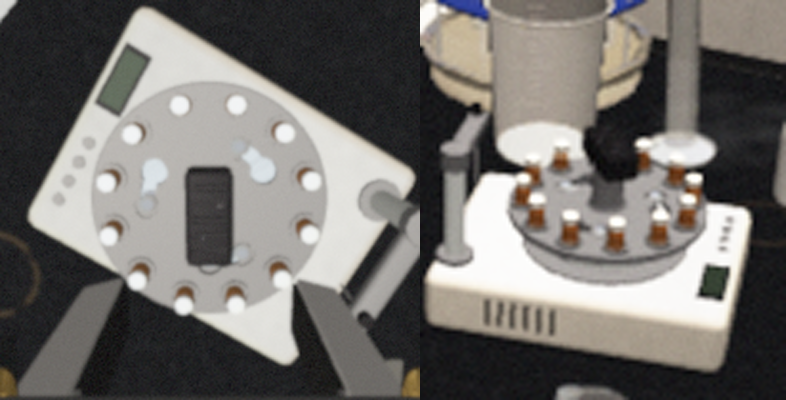

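The top view shows all three pin heads in the recesses at the slot ends, at crop (147,205), (238,150) and (240,253). The scene view shows the plate level on the hub with nothing touching it, so I'm handing in.

```bash
python3 -m creep '[[0.1,[0,0,0],0],[0.1,[0,0,0],0],[0.1,[0,0,0],0]]' >/dev/null; python3 -c "
from cell import manip; print(manip.sign_off())"
```

```text
the job is handed in; nothing more can be done
None
```

I mounted the carousel on the hub, turned it to the stop, released it and handed the job in at about 22 s; the last view shows all three pin heads in the recesses, but the sign-off reported no verdict.

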